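# Unlock and open the bronze weight mould

## Robot

A 6-joint arm with a two-finger parallel gripper is mounted at the origin on the work surface. World frame = base frame: x ahead of the robot, y to its left, z up, the work surface at z = 0. Lengths are in m, angles in rad, forces in N, time in s.
With the tool pointing down it reaches from about 0.35 to 0.975 m from the base axis. Payload 4.9 kg.
Tool frame: the origin (TCP) lies at the very end of the fingers, on their centre line; the grasp point (between the pads) lies 19 mm behind it; z points along the fingers, x is the direction in which the jaws open and shut, and the axes are right-handed (so a half turn about z gives the same grasp; the last joint's range is limited). The gripper opens to 85 mm and grips with 20 to 120 N. Pads are 22 mm wide; open, the fingers measure 114 mm over their backs; the gripper's body (76 mm by 85 mm) begins 54 mm behind the grasp point. The pads swing forward as they close: fully open they stand 13 mm farther back than shut.
Start: joints at [1.065, 0.053, 1.613, -0, 1.476, -0.119], TCP at [0.236, 0.579, 0.231] pointing down, gripper open.
Joint ranges: [-3.01, 3.01], [-1.01, 2.22], [0.06, 2.58], [-1.02, 4.17], [0.09, 2.62], [-3.14, 3.14]. Speed limits (rad/s): [2.57, 2.57, 3.14, 3.14, 3.14, 3.14].

## Interface

Orientations are given as a rotation vector (axis times angle).
In Python, from station import ctrl gives the robot as it stands.
- The arm moves only by the shell command python3 -m handwheel 'ROWS' [OPENING] [FORCE]. ROWS is a JSON object of lists of equal length, an entry for each row: "offset": the shift along the world's x, y, z in units of 40 mm (1.0 is 40 mm), a list of three; "roll": the turn about the world's z in units of 6 degrees (1.0 is 6 degrees). A call has exactly 10 rows; each row is the pose to reach, as a shift and turn from the pose commanded when the call began; what a row does not reach only later rows make up. A row lasts 1/10 s, in which the tool goes at most 50 mm and 8.59 degrees, less where a joint would pass 70% of its speed; a pose out of reach is approached as far as the arm can. A call with a gripper value outside its range is refused whole. OPENING is the finger opening in mm, from 0 to 85.4, set as the call begins (- or left out, the last holds). The fingers move at their own pace and stop on an object; FORCE is the grip in N (left out, the last holds). Time passes only in rows, so rows that repeat a pose let the fingers close, or fill a call up. It gives the time, the measured TCP pose, the force and the opening at its end, in the units of the state.
- ctrl.get_obs(): the state, without advancing time (a new reading comes with each control period).
- ctrl.get_image(name): name is "scene" or "top" or "wrist"; returns a dict with "img" (400x640x3 uint8, red, green, blue), "fx", "fy", "cx", "cy" (pixels), "T" (4x4, takes a point from camera to world coordinates). Camera axes: x right, y down, z forward; pixel columns grow to the right and rows downward; lengths in m; the calibration is good to about 2 mm. A picture is of the moment at which its call begins. There is no depth.
- ctrl.finish_job(): hands the job in, once; it reports no verdict.
The state is a dict: "t": time; "q": joint angles; "dq": joint speeds; "effort": joint torques, N m; "tool_pos": TCP position; "tool_rot": TCP orientation; "contact_force": force on the tool from outside, world axes, zero at the start; "wrist_torque": the same for the moment, N m; "opening": finger opening in m.
Only numpy, scipy, OpenCV 4.12 (cv2) and the standard library are available. Lean on these libraries where they do the work, as an engineer would, in place of code of your own. Each camera call takes 0.05 s, during which the arm holds its last target.

## Task

Open the mould: lift the lockout collar on the cam-lock lever, push the lever through the gate all the way to its open stop and let the collar drop back down. Then press the pedal right down to its stop for a moment so that the lid swings open, and let it come back up. Leave the other things on the bench where they are.

Things in the scene. Friction and masses are not known exactly. Their poses are not given: they have to be found in the camera images.
- press: Cast iron mould press bolted to the bench: a 300 x 270 mm base plate 12 mm thick, a hinged bronze mould in its middle, an upright lever at its left, a pedal at its front. Origin under the base. x = the way the lever is pushed to open, away from the robot; y left, z up.
- gate_pivot (a point): Fixed point where the lever turns, on the lever's centre plane, 75 mm above the bench, with the press's axes (the lever turns about y). Two steel discs of radius 61 mm, 6 mm thick, stand about this point, mid-planes 22 mm either side of the lever, fixed to the press.
- gate_tooth (a point): Point between the tops of the two gate teeth, 78 mm straight above gate_pivot. Each disc carries one upright steel tooth at its very top, 14 mm wide in x, 17 mm tall. They block the collar's tang while the collar is down.
- lever_knob (a point): Centre of the lever's black ball knob, 26 mm across, 150 mm from gate_pivot along the 13 mm steel rod. The lever's cam hook holds the mould's lid shut while locked and swings clear as the lever goes to its open stop.
- lever (a joint): Lever angle, rad: 0 = locked, leaning 0.5 toward the robot (-x of the press); 0.5 = upright; 1.0 = open stop, leaning 0.5 to +x. Friction keeps it where it is left; it takes 1 to 4 N at the collar. With the collar down it is stopped by the teeth at about 0.34.
- collar (a joint): Lift of the lockout collar along the rod, m: 0 = down, 0.020 = fully up. A spring and its weight pull it down with about 3 N at the bottom, 5 N at the top. It must be up at least 0.013 while the lever goes from 0.3 to 0.7 rad. Let go past the teeth, it drops by itself.
- collar_grip (a point): Centre of the collar's square brass barrel: 36 mm across its flat +y and -y sides, 32 mm in x, 40 mm long, z along the rod to the knob, 96 mm from gate_pivot when down. Under it is the steel tang, 10 mm square, 52 mm long along y. Pinch the barrel from above at those flats, a finger either side of the knob; lean the gripper with the lever (half its lean or more) or it slips.
- pedal (a joint): Angle of the palm pedal, rad: 0 = up, 0.18 = down on its stop. A spring brings it back up when let go. Pressing it takes 4 to 20 N at the pad; with the lever locked it gives less than half-way.
- pedal_pad (a point): Middle of the top of the pedal's flat iron pad (60 mm in x, 85 mm in y), at the front of the press nearest the robot, about 81 mm above the bench when up. Its x and y axes are as gate_pivot's when up. Hinged 155 mm behind toward +x, so the pad goes about 28 mm straight down to its stop.
- lid (a joint): Opening angle of the mould's bronze upper half, rad: 0 = shut. It is hinged at the edge nearest the robot and its far edge rises. The pedal's bar pushes a tail on it: pedal fully down opens it to 0.6 or more. Friction holds it where it is left.
- lid_lip (a point): Top of the middle of the lid's free far edge, 97 mm from its hinge; 70 mm above the bench when shut.
- weight0_mid (a point): A lead weight 54 mm tall: a round base 43 mm across, a thin neck and a 24 mm knob on top. Bystander. The point is on its axis half-way up. Stands on the press's base plate, in front of the lever.
- weight1_mid (a point): A lead weight 60 mm tall: a round base 48 mm across, a thin neck and a 24 mm knob on top. Bystander. The point is on its axis half-way up.
- weight2_mid (a point): A lead weight 60 mm tall: a round base 48 mm across, a thin neck and a 24 mm knob on top. Bystander. The point is on its axis half-way up.
- weight3_mid (a point): A lead weight 66 mm tall: a round base 53 mm across, a thin neck and a 24 mm knob on top. Bystander. The point is on its axis half-way up.
- scoop_bowl (a point): Grey cast iron scoop, a 68 mm round bowl 30 mm deep with a 140 mm handle toward its -x. Bystander. The point is in the bowl's middle, 15 mm up.
- poker_mid (a point): Steel poker with a wooden grip, 300 mm long, 24 mm thick, lying along its x axis. Bystander. The point is the middle of its length.
- float_mid (a point): Round cork float, 80 mm across and 42 mm tall, lying flat. Bystander. The point is its centre.

How it is judged:
By the outcome, as a careful person would: the job done as asked, in the order asked, and still so for the second after the job is handed in, with the robot touching nothing.
It also fails if it takes over 48 s, if anything falls off the work surface, if the arm or the gripper's body presses on something with over 40 N, if the wrist force passes 120 N, or if a joint passes its speed limit or range.

## Working session

There is one attempt and no reset: what is moved stays moved. The work goes in short steps, Python scripts to look and compute and a shell command to move; the robot and the scene stay as the last step left them, time stands still between calls to the robot, and variables do not carry over. Pictures are saved under pics/ and viewed, and the job is handed in when it is done.

```bash
ls; mkdir -p pics; python3 - <<'E'
from station import ctrl
import cv2
o=ctrl.get_obs();print(o)
for n in ["scene","top","wrist"]:
    d=ctrl.get_image(n);cv2.imwrite(f"pics/{n}0.png",cv2.cvtColor(d["img"],cv2.COLOR_RGB2BGR));print(n,d["fx"],d["fy"],d["cx"],d["cy"],d["T"])
E
```

```text
pics
{'t': 0.0, 'q': array([ 1.06498929e+00,  5.33573309e-02,  1.61428576e+00,  1.67893908e-06,
        1.47596025e+00, -1.19000584e-01]), 'dq': array([-0.00016173, -0.00074009, -0.0017099 ,  0.00039507, -0.00017164,
       -0.00117016]), 'effort': array([ 1.56194081e-03, -3.93676865e+01, -3.70181608e+01,  7.68517384e-05,
        6.99078402e-03, -1.11178352e-05]), 'tool_pos': array([0.2354731 , 0.57828823, 0.23006763]), 'tool_rot': array([ 2.6062253 ,  1.75255274, -0.00281198]), 'contact_force': array([-0.86995376,  0.11200892,  0.2293254 ]), 'wrist_torque': array([ 0.04073808,  0.00147985, -0.00209804]), 'opening': 0.08557618574694502}
scene 397.1142380484441 397.1142380484441 315.73556148340947 195.38203674333494 [[-0.82367193  0.30515584 -0.47795864  1.03146283]
 [ 0.56675686  0.47085594 -0.67607792  0.68884538]
 [ 0.01874054 -0.82775274 -0.56077999  0.67940869]
 [ 0.          0.          0.          1.        ]]
top 469.49176303313374 469.49176303313374 309.17534348259994 194.43768991496722 [[ 0.04092925 -0.97383888  0.22352323  0.28092841]
 [-0.99915861 -0.03930507  0.01171247  0.00305177]
 [-0.00262046 -0.22381454 -0.97462823  1.37815408]
 [ 0.          0.          0.          1.        ]]
wrist 322.8077749559137 322.8077749559137 320.5404026127664 201.15259897643696 [[ 0.37690489  0.87802742  0.29497552  0.15965744]
 [ 0.92624875 -0.35644169 -0.1225258   0.60887094]
 [-0.00243944  0.31940128 -0.94761642  0.37221867]
 [ 0.          0.          0.          1.        ]]
```

View pics/scene0.png

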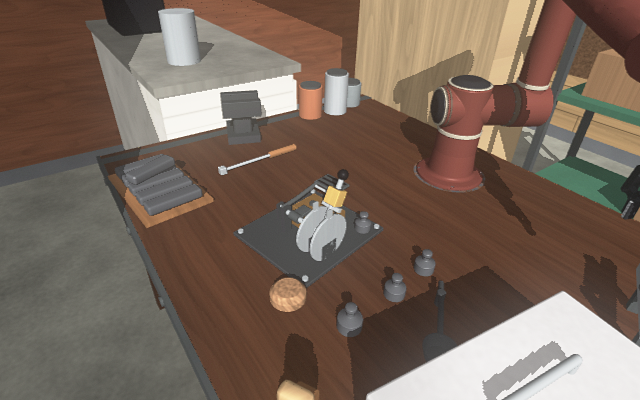

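View pics/top0.png

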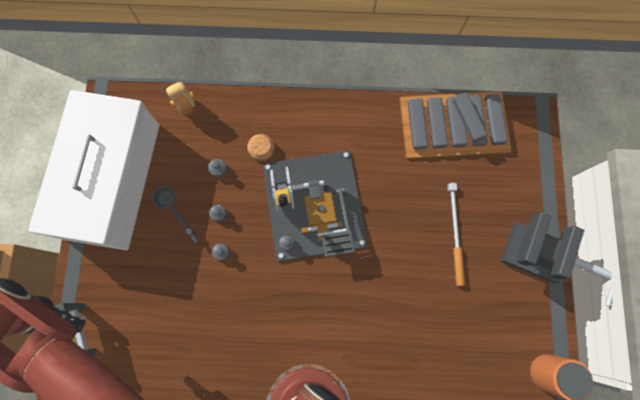

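View pics/wrist0.png

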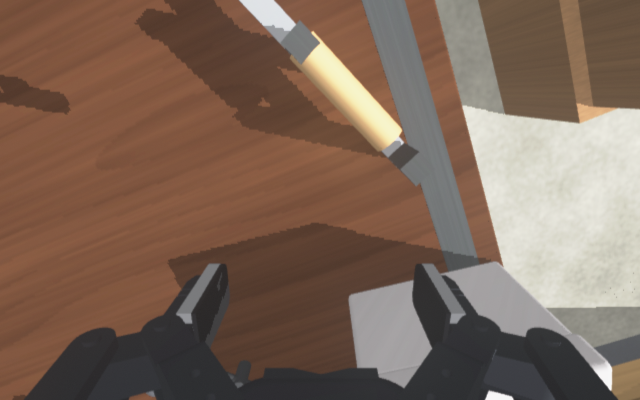

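```bash
python3 - <<'E'
import cv2
a=cv2.imread("pics/top0.png")[140:275,240:390];cv2.imwrite("pics/topz.png",cv2.resize(a,None,fx=5,fy=4.4 if 0 else 4.4,interpolation=2)[:600,:800])
a=cv2.imread("pics/scene0.png")[160:290,230:390];cv2.imwrite("pics/scz.png",cv2.resize(a,None,fx=4.5,fy=4.5,interpolation=2))
E
```

```text
(no output)
```

View pics/topz.png

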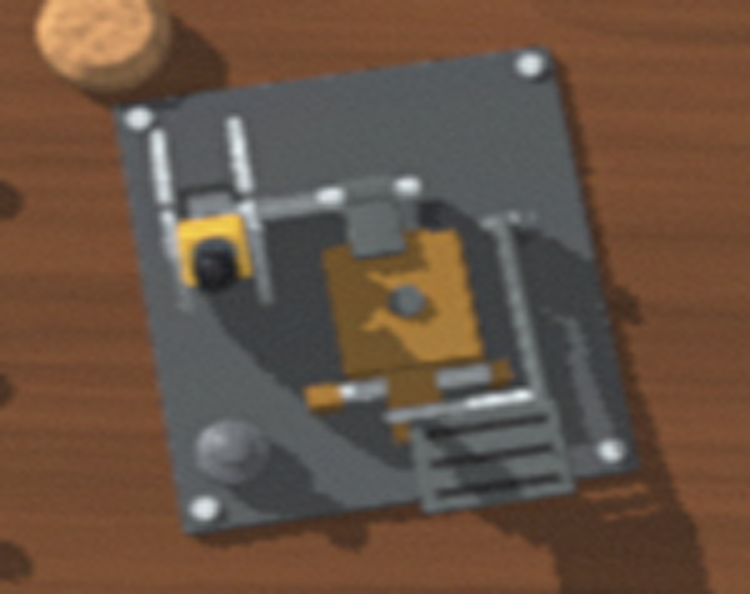

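View pics/scz.png

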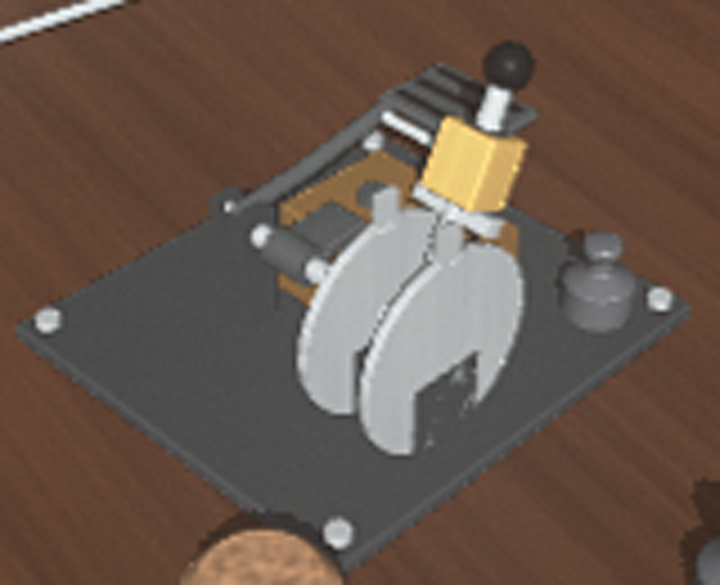

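```bash
cat > h.py <<'E'
import numpy as np,cv2
from station import ctrl
CAL={}
def cam(d): return np.array([[d["fx"],0,d["cx"]],[0,d["fy"],d["cy"]],[0,0,1]]),np.array(d["T"])
def P(d):
    K,T=cam(d); return K@np.linalg.inv(T)[:3]
def tri(ds,ps):
    A=[]
    for d,p in zip(ds,ps):
        M=P(d);A+= [p[0]*M[2]-M[0],p[1]*M[2]-M[1]]
    X=np.linalg.svd(np.array(A))[2][-1];X=X[:3]/X[3]
    r=[np.round(proj(d,X)-p,1) for d,p in zip(ds,ps)]
    return X,r
def proj(d,X):
    v=P(d)@np.append(X,1);return v[:2]/v[2]
def ray(d,p,z):
    K,T=cam(d);r=T[:3,:3]@np.linalg.solve(K,[p[0],p[1],1]);return T[:3,3]+r*(z-T[2,3])/r[2]
def save(d,n,box=None,f=1):
    a=cv2.cvtColor(d["img"],cv2.COLOR_RGB2BGR)
    if box: a=a[box[1]:box[3],box[0]:box[2]]
    cv2.imwrite("pics/"+n,cv2.resize(a,None,fx=f,fy=f,interpolation=2))
E
python3 - <<'E'
from h import *
t=ctrl.get_image("top");s=ctrl.get_image("scene")
tp=lambda u,v:np.array([240+u/5-.4,140+v/4.4-.4]);sp=lambda u,v:np.array([230+u/4.5-.4,160+v/4.5-.4])
for n,a,b in [("FL",(139,118),(338,532)),("FR",(531,65),(48,320)),("NL",(205,508),(660,298)),("knob",(215,265),(508,66)),
 ("pedNR",(575,488),(535,115)),("pedFR",(545,402),(440,66)),("w0",(232,440),(604,243))]:
    X,r=tri([t,s],[tp(*a),sp(*b)]);print(n,X.round(4),r)
for n,a in [("NR",(611,450)),("FL",(139,118)),("FR",(531,65)),("NL",(205,508))]: print(n,ray(t,tp(*a),.016).round(4))
for n,a in [("NLp",(427,510)),("NRp",(575,488)),("FRp",(545,402)),("FLp",(410,425))]: print(n,ray(t,tp(*a),.081).round(4))
E
```

```text
FL [0.6757 0.1493 0.0135] [array([-0.,  0.]), array([-0., -0.])]
FR [ 0.7237 -0.0868  0.0123] [array([ 0., -0.]), array([0., 0.])]
NL [0.4102 0.0951 0.0135] [array([-0.1,  0.1]), array([-0.2, -0. ])]
knob [0.5315 0.0846 0.2101] [array([-0.2,  0.2]), array([-0.4, -0.1])]
pedNR [ 0.4082 -0.0945  0.0526] [array([-7.6,  6.8]), array([-13.3,  -3.3])]
pedFR [ 0.4658 -0.0852  0.1068] [array([-3.1,  3.1]), array([-5.8, -1.4])]
w0 [0.4488 0.0799 0.0612] [array([-0.4,  0.4]), array([-0.9, -0.1])]
NR [ 0.4581 -0.1393  0.016 ]
FL [0.675 0.149 0.016]
FR [ 0.7225 -0.0866  0.016 ]
NL [0.4103 0.0946 0.016 ]
NLp [ 0.4079 -0.0319  0.081 ]
NRp [ 0.4249 -0.1131  0.081 ]
FRp [ 0.4786 -0.0953  0.081 ]
FLp [ 0.4609 -0.0207  0.081 ]
```

```bash
python3 -m handwheel '{"offset":[[0.3,-1.1,0.25],[0.7,-2.2,0.5],[1.1,-3.4,0.75],[1.5,-4.5,1],[1.9,-5.7,1.25],[2.2,-6.8,1.5],[2.6,-8,1.75],[3,-9.1,2],[3.4,-10.3,2.2],[3.8,-11.4,2.4]],"roll":[0.6,1.2,1.8,2.4,3,3.6,4.2,4.8,5.2,5.6]}' 0 40
python3 - <<'E'
from h import *
s=ctrl.get_image("scene");
yaw=.199;x=np.array([np.cos(yaw),np.sin(yaw),0]);y=np.array([-x[1],x[0],0])
pv=np.array([.602,.0988,.075])
for k in (-1,1):
    for dx in(-.007,.007): 
        p=proj(s,pv+y*.022*k+x*dx+[0,0,.078]);print(k,dx,(p-[230,160]+.4)*4.5)
w=ctrl.get_image("wrist");save(w,"w1.png")
print(np.round(w["T"],3))
E
```

```text
t: 1.25
tool_pos: [0.3878, 0.1209, 0.3279]
tool_rot: [1.986, 2.433, 0.002]
contact_force: [1.2, -0.4, -1.1]
opening: 0.0002
-1 -0.007 [384.72653312 190.83342029]
-1 0.007 [365.53301833 201.92106992]
1 -0.007 [448.03616899 227.07442551]
1 0.007 [428.90364978 238.82229598]
[[-0.192  0.929  0.318  0.309]
 [ 0.981  0.184  0.056  0.099]
 [-0.007  0.322 -0.947  0.471]
 [ 0.     0.     0.     1.   ]]
```

View pics/w1.png

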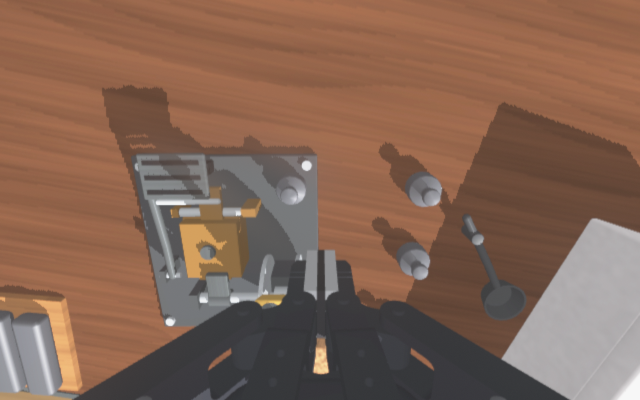

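```bash
python3 - <<'E'
from h import *
t=ctrl.get_image("top");s=ctrl.get_image("scene")
save(t,"t2.png",(262,155,312,225),8);save(s,"s2.png",(290,160,360,235),8)
tp=lambda u,v:np.array([240+u/5-.4,140+v/4.4-.4])
print(ray(t,tp(211,214),.075))
print(proj(t,np.array([.602,.0988,.075])))
E
```

```text
[0.59480563 0.09760542 0.075     ]
[281.51874512 185.77815837]
```

View pics/t2.png

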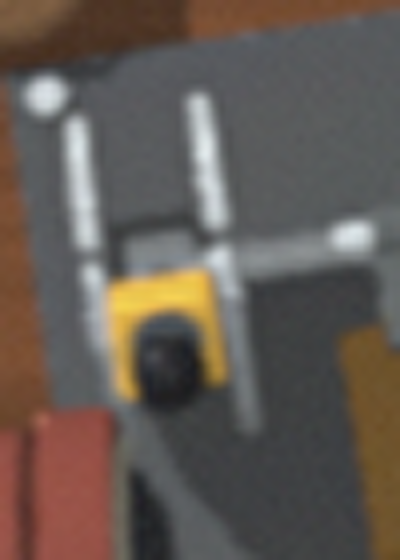

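View pics/s2.png

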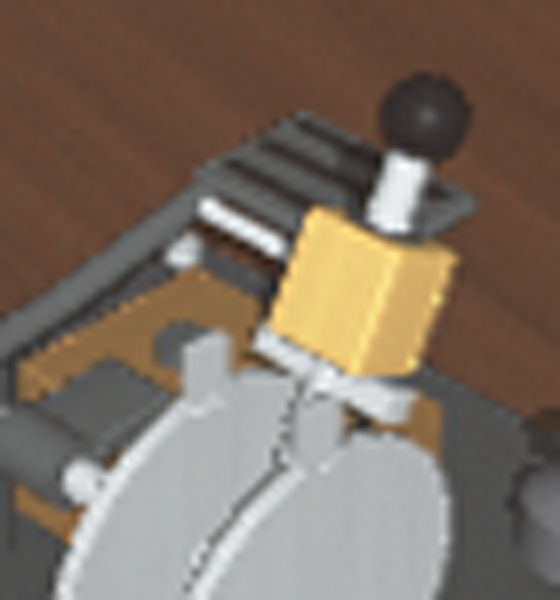

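```bash
python3 - <<'E'
from h import *
t=ctrl.get_image("top");s=ctrl.get_image("scene")
tp=lambda u,v:np.array([(u+.5)/8-.5+262,(v+.5)/8-.5+155]);sp=lambda u,v:np.array([(u+.5)/8-.5+290,(v+.5)/8-.5+160])
g=cv2.cvtColor(t["img"],cv2.COLOR_RGB2GRAY)
m=(g<55).astype(np.uint8);m[:, :275]=0;m[:,295:]=0;m[:190]=0;m[210:]=0
n,l,st,c=cv2.connectedComponentsWithStats(m);print(st,c)
k,r=tri([t,s],[tp(167,369),sp(424,117)]);print("knob",k,r)
yaw=.199;x=np.array([np.cos(yaw),np.sin(yaw),0]);y=np.array([-x[1],x[0],0]);z=np.array([0,0,1])
pv=k+.15*(np.sin(.5)*x-np.cos(.5)*z);print("pivot",pv)
# tooth tops in scene on z=.153: top face centres
a=ray(s,sp(206,340),.153);b=ray(s,sp(320,400),.153);print("teeth",a,b,(a+b)/2)
pv[2]=.075
for kk in (-1,1): print([(proj(s,pv+y*.022*kk+x*dx+z*.078)-[290,160]+.5)*8-.5 for dx in(-.007,.007)])
rd=-np.sin(.5)*x+np.cos(.5)*z; xr=np.cos(.5)*x+np.sin(.5)*z
for sx in(-1,1):
  for sy in (-1,1):
    q=pv+rd*.116+xr*.016*sx+y*.018*sy
    print("coltop",sx,sy,((proj(t,q)-[262,155]+.5)*8-.5).round(),((proj(s,q)-[290,160]+.5)*8-.5).round())
E
```

```text
[[     0      0    640    400 255944]
 [   280    197      8     10     56]] [[319.50791579 199.49946863]
 [283.32142857 201.92857143]]
knob [0.52995147 0.0844128  0.20947114] [array([ 0., -0.]), array([0., 0.])]
pivot [0.60044606 0.09862939 0.07783376]
teeth [0.59919102 0.07630624 0.153     ] [0.58891788 0.11794029 0.153     ] [0.59405445 0.09712326 0.153     ]
[array([208.36257287, 337.58858118]), array([174.31108054, 357.26305367])]
[array([320.91981218, 401.89980853]), array([286.97870556, 422.74470412])]
coltop -1 -1 [227. 380.] [366. 214.]
coltop -1 1 [119. 397.] [458. 262.]
coltop 1 -1 [213. 287.] [304. 206.]
coltop 1 1 [104. 304.] [397. 255.]
```

```bash
python3 -m handwheel '{"offset":[[0.6,-0.4,0],[1.2,-0.8,0],[1.8,-1.2,0],[2.4,-1.6,0],[3,-2,0],[3,-2,0],[3,-2,0],[3,-2,0],[3,-2,0],[3,-2,0]],"roll":[0,0,0,0,0,0,0,0,0,0]}'
python3 - <<'E'
from h import *
import pickle
w=ctrl.get_image("wrist");save(w,"w2.png");pickle.dump(w,open("w2.pkl","wb"))
E
python3 -m handwheel '{"offset":[[0,0.7,0],[0,1.4,0],[0,2.1,0],[0,2.8,0],[0,2.8,0],[0,2.8,0],[0,2.8,0],[0,2.8,0],[0,2.8,0],[0,2.8,0]],"roll":[0,0,0,0,0,0,0,0,0,0]}'
python3 - <<'E'
from h import *
import pickle
w=ctrl.get_image("wrist");save(w,"w3.png");pickle.dump(w,open("w3.pkl","wb"))
E
```

```text
t: 2.55
tool_pos: [0.5073, 0.0436, 0.3276]
tool_rot: [1.987, 2.433, 0.001]
contact_force: [0.1, -0.5, -0.2]
opening: 0.0006
t: 3.6
tool_pos: [0.5078, 0.1543, 0.3273]
tool_rot: [1.99, 2.431, 0.0]
contact_force: [-0.4, -0.2, 0.6]
opening: -0.0003
```

View pics/w2.png

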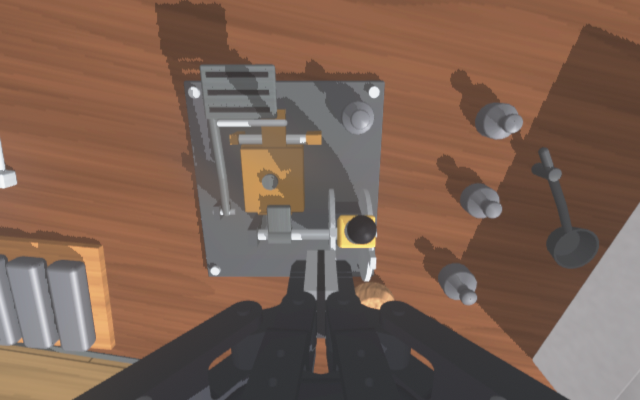

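View pics/w3.png

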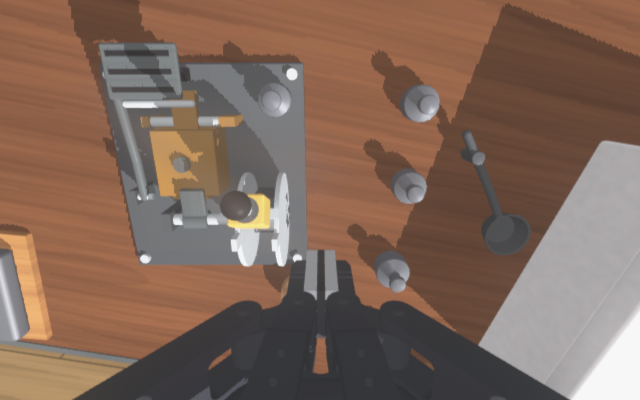

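```bash
python3 - <<'E'
from h import *
import pickle
a=pickle.load(open("w2.pkl","rb"));b=pickle.load(open("w3.pkl","rb"))
save(a,"w2z.png",(180,50,400,290),2.5 if 0 else 2.5);save(b,"w3z.png",(90,30,310,270),2.5)
save(b,"w3y.png",(215,160,305,270),5)
E
```

```text
(no output)
```

View pics/w2z.png

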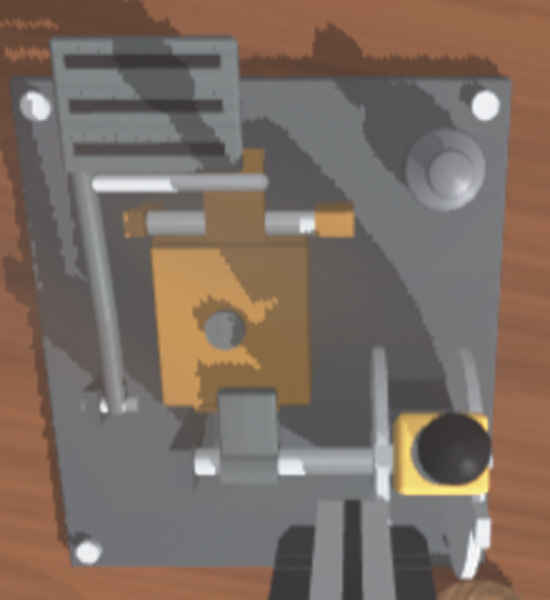

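View pics/w3z.png

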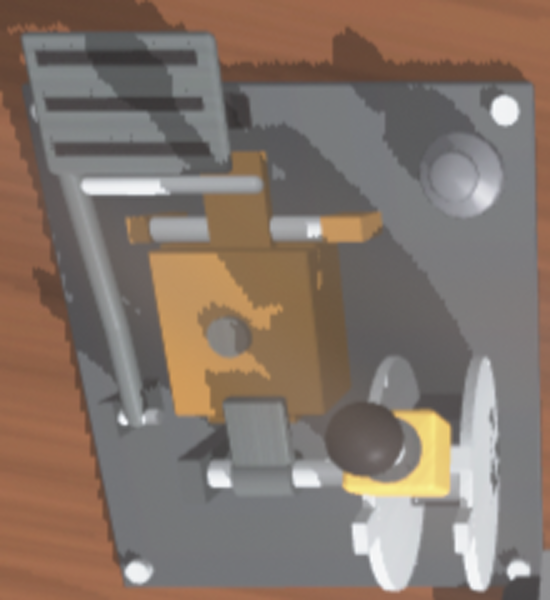

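View pics/w3y.png

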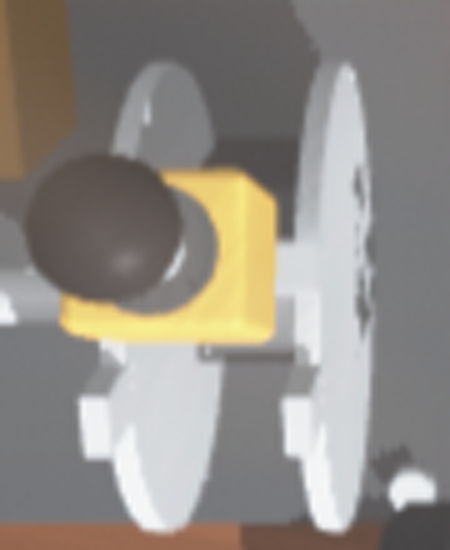

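```bash
python3 - <<'E'
from h import *
import pickle
a=pickle.load(open("w2.pkl","rb"));b=pickle.load(open("w3.pkl","rb"))
A=lambda u,v:np.array([(u+.5)/2.5-.5+180,(v+.5)/2.5-.5+50]);B=lambda u,v:np.array([(u+.5)/2.5-.5+90,(v+.5)/2.5-.5+30]);C=lambda u,v:np.array([(u+.5)/5-.5+215,(v+.5)/5-.5+160])
t=ctrl.get_image("top");s=ctrl.get_image("scene")
k1=A(454,449);k2=C(104,227)
print("knob w",tri([a,b],[k1,k2]))
sk=np.array([342.56,174.19]);tk=np.array([282.44,200.6])
print("knob all",tri([a,b,t,s],[k1,k2,tk,sk]))
print("teeth w3",ray(b,C(95,427),.153),ray(b,C(297,427),.153))
for n,p,q in [("boltNL",(485,105),(505,110)),("boltFR",(88,552),(138,571)),("pedNL",(236,38),(212,32)),("pedNR",(52,38),(22,36)),("pedFR",(66,168),(45,170)),("pedFL",(241,166),(228,166)),("w0top",(455,172),(452,173)),("lidpin",(225,328),(228,336))]:
    print(n,tri([a,b],[A(*p),B(*q)]))
E
```

```text
knob w (array([0.53112196, 0.08398238, 0.20956373]), [array([ 0. , -0.1]), array([-0. ,  0.1])])
knob all (array([0.53042362, 0.08432025, 0.20982587]), [array([ 0.6, -0.6]), array([ 0.4, -0.5]), array([ 0.1, -0.1]), array([-0.1, -0.1])])
teeth w3 [0.59978876 0.07573811 0.153     ] [0.59111109 0.11867138 0.153     ]
boltNL (array([0.4121767 , 0.09539334, 0.01529725]), [array([-0.,  0.]), array([ 0., -0.])])
boltFR (array([ 0.72500561, -0.0853709 ,  0.01625683]), [array([ 0. , -0.1]), array([-0. ,  0.1])])
pedNL (array([ 0.40856794, -0.03069139,  0.07738975]), [array([ 0.1, -0.3]), array([-0.1,  0.3])])
pedNR (array([ 0.42590916, -0.11083029,  0.08003292]), [array([-0.1,  0.5]), array([ 0.1, -0.5])])
pedFR (array([ 0.48017546, -0.09773186,  0.08612216]), [array([-0.1,  0.4]), array([ 0.1, -0.4])])
pedFL (array([ 0.46326745, -0.01958923,  0.07904773]), [array([ 0. , -0.1]), array([-0. ,  0.1])])
w0top (array([0.44632767, 0.08063114, 0.07001799]), [array([ 0., -0.]), array([-0.,  0.])])
lidpin (array([ 0.54350089, -0.01534657,  0.07710845]), [array([-0.1,  0.3]), array([ 0.1, -0.3])])
```

```bash
python3 -m handwheel '{"offset":[[-0.45,-1,0],[-0.9,-2,0],[-0.9,-2,-0.5],[-0.9,-2,-1.5],[-0.9,-2,-2.5],[-0.9,-2,-3.05],[-0.9,-2,-3.05],[-0.7,-1.96,-3.05],[-0.5,-1.92,-3.05],[-0.3,-1.88,-3.05]],"roll":[0,0,0,0,0,0,0,0,0,0]}'
python3 - <<'E'
from h import *
s=ctrl.get_image("scene");save(s,"s3.png",(270,110,400,270),3.7)
E
```

```text
t: 4.75
tool_pos: [0.4979, 0.0798, 0.2077]
tool_rot: [1.987, 2.429, 0.004]
contact_force: [-0.6, 0.4, 0.4]
opening: -0.0002
```

View pics/s3.png

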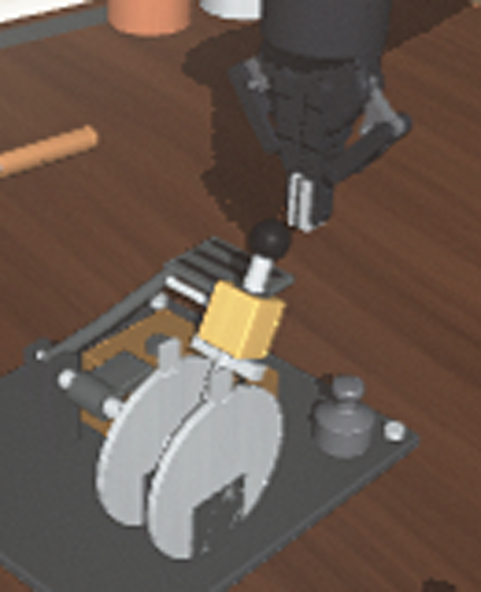

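```bash
python3 -m handwheel '{"offset":[[0.15,0.03,0],[0.3,0.05,0],[0.4,0.07,0],[0.5,0.09,0],[0.6,0.1,0],[0.7,0.12,0],[0.8,0.14,0],[0.9,0.16,0],[0.95,0.17,0],[0.95,0.17,0]],"roll":[0,0,0,0,0,0,0,0,0,0]}'
python3 - <<'E'
from h import *
s=ctrl.get_image("scene");save(s,"s4.png",(290,140,370,240),6);s=ctrl.get_image("top");save(s,"t4.png",(250,140,330,240),6)
E
```

```text
t: 5.8
tool_pos: [0.5342, 0.0865, 0.2052]
tool_rot: [1.989, 2.432, 0.001]
contact_force: [1.1, 0.4, 0.2]
opening: 0.0001
```

View pics/s4.png

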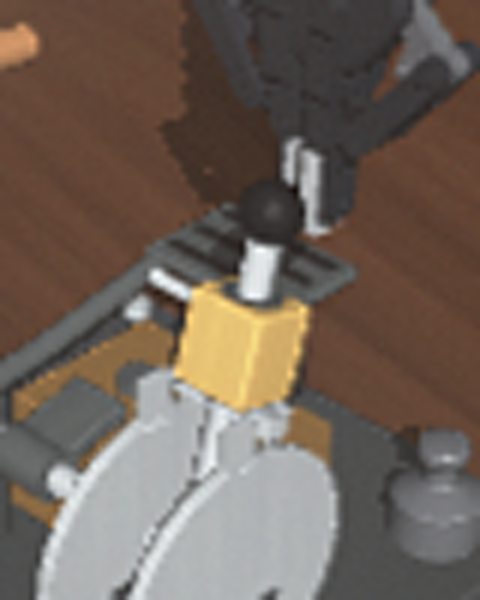

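View pics/t4.png

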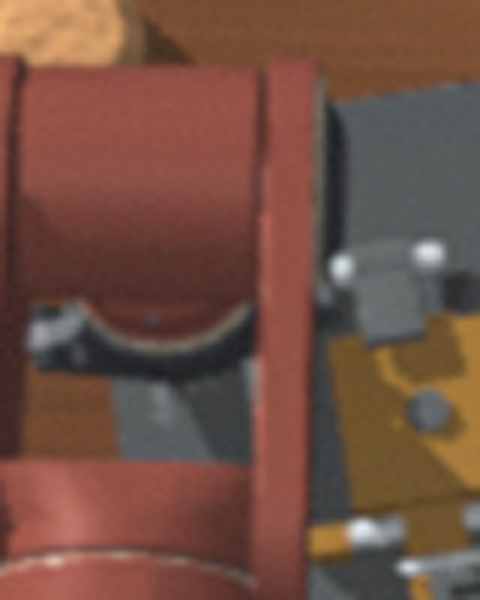

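```bash
cat >> h.py <<'E'
yaw=.199;xh=np.array([np.cos(yaw),np.sin(yaw),0]);yh=np.array([-xh[1],xh[0],0]);zh=np.array([0,0,1.])
pv=np.array([.5955,.0972,.075])
def lean(d,p,r=.15):
    f=np.linspace(-.7,.7,1401);e=[np.linalg.norm(proj(d,pv+r*(np.sin(k)*xh+np.cos(k)*zh))-p) for k in f];i=np.argmin(e);return f[i],e[i]
def rel(p): v=np.array(p)-pv;return (v@xh).round(4),(v@yh).round(4),v[2].round(4)
E
python3 - <<'E'
from h import *
s=ctrl.get_image("scene")
print(lean(s,(342.56,174.19)),lean(s,(334.6,174.6)))
print(rel([.5342,.0865,.2052]))
for l in(-.3,-.25,-.2,-.16): print(l,(proj(s,pv+.15*(np.sin(l)*xh+np.cos(l)*zh))-[290,140]+.5)*6)
E
```

```text
(np.float64(-0.46399999999999997), np.float64(0.007193431519888288)) (np.float64(-0.26299999999999996), np.float64(0.023519585611127887))
(np.float64(-0.0622), np.float64(0.0016), np.float64(0.1302))
-0.3 [279.93977658 209.12775115]
-0.25 [267.33511722 211.42033585]
-0.2 [254.36498173 214.67154156]
-0.16 [243.74775403 217.96791305]
```

```bash
python3 -m handwheel '{"offset":[[-0.4,-0.08,0],[-0.4,-0.08,0.9],[-0.4,-0.08,1.8],[-0.4,-0.08,2],[0.2,0.02,2],[0.8,0.13,2],[0.87,0.135,2],[0.87,0.135,2],[0.87,0.135,2],[0.87,0.135,2]],"roll":[0,0,0,0,0,0,0,0,0,0]}' 85
python3 - <<'E'
from h import *
o=ctrl.get_obs();print(rel(o["tool_pos"]),o["tool_rot"])
s=ctrl.get_image("scene");save(s,"s5.png",(270,90,370,240),4);s=ctrl.get_image("wrist");save(s,"w5.png")
E
```

```text
t: 6.95
tool_pos: [0.5679, 0.0918, 0.2852]
tool_rot: [-1.989, -2.432, 0.0]
contact_force: [-0.0, 0.3, 0.5]
opening: 0.085
(np.float64(-0.0281), np.float64(0.0001), np.float64(0.2102)) [-1.98891005e+00 -2.43160444e+00  2.91649907e-04]
```

View pics/s5.png

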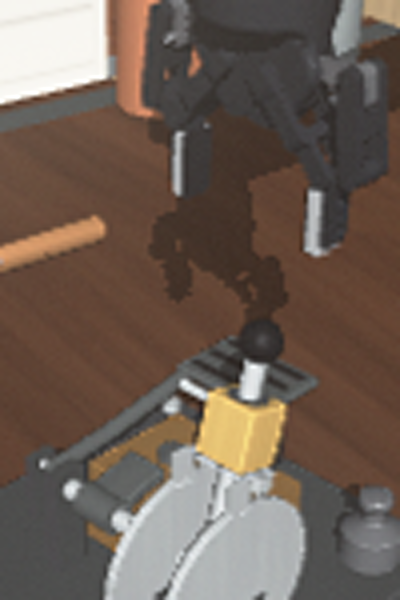

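View pics/w5.png

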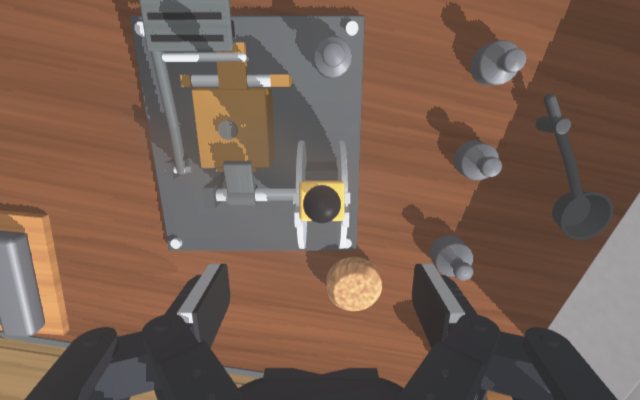

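```bash
python3 -m handwheel '{"offset":[[0.02,0,-0.8],[0.02,0,-1.6],[0.02,0,-2.4],[0.02,0,-2.8],[0.02,0,-3.05],[0.02,0,-3.05],[0.02,0,-3.05],[0.02,0,-3.05],[0.02,0,-3.05],[0.02,0,-3.05]],"roll":[0,0,0,0,0,0,0,0,0,0]}' 85
python3 - <<'E'
from h import *
o=ctrl.get_obs();print(rel(o["tool_pos"]))
s=ctrl.get_image("scene");save(s,"s6.png",(270,120,370,240),5);s=ctrl.get_image("wrist");save(s,"w6.png")
E
```

```text
t: 8.05
tool_pos: [0.5699, 0.0918, 0.1643]
tool_rot: [1.988, 2.431, 0.002]
contact_force: [0.0, 0.5, 0.5]
opening: 0.0851
(np.float64(-0.0262), np.float64(-0.0002), np.float64(0.0893))
```

View pics/s6.png

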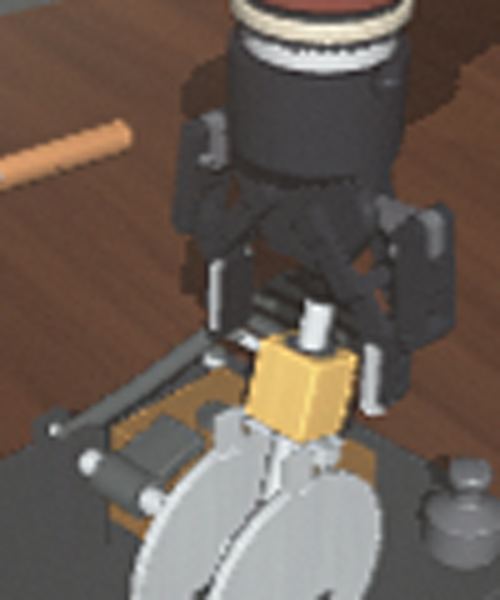

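View pics/w6.png

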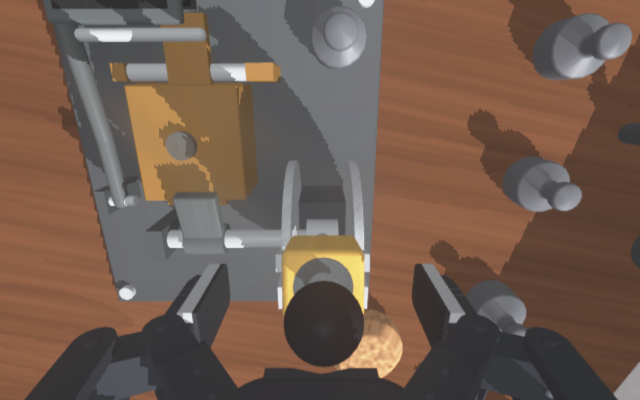

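```bash
python3 -m handwheel '{"offset":[[0,0,0],[0,0,0],[0,0,0],[0,0,0],[0,0,0],[0,0,0],[0,0,0],[0,0,0],[0,0,0],[0,0,0]],"roll":[0,0,0,0,0,0,0,0,0,0]}' 0 70
python3 - <<'E'
from h import *
o=ctrl.get_obs();print(rel(o["tool_pos"]))
s=ctrl.get_image("scene");save(s,"s7.png",(270,120,370,240),5)
E
```

```text
t: 9.15
tool_pos: [0.5692, 0.0924, 0.1637]
tool_rot: [-1.988, -2.431, -0.001]
contact_force: [-3.6, 4.4, 4.7]
opening: 0.0349
(np.float64(-0.0267), np.float64(0.0005), np.float64(0.0887))
```

View pics/s7.png

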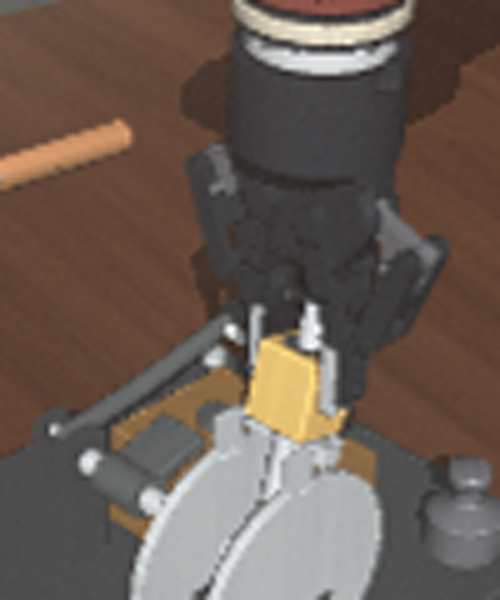

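```bash
python3 -m handwheel '{"offset":[[-0.02,0,0.08],[-0.04,-0.01,0.16],[-0.06,-0.01,0.24],[-0.08,-0.02,0.32],[-0.1,-0.02,0.4],[-0.115,-0.023,0.44],[-0.115,-0.023,0.44],[-0.115,-0.023,0.44],[-0.115,-0.023,0.44],[-0.115,-0.023,0.44]],"roll":[0,0,0,0,0,0,0,0,0,0]}' 0 70
python3 - <<'E'
from h import *
o=ctrl.get_obs();print(rel(o["tool_pos"]))
s=ctrl.get_image("scene");save(s,"s8.png",(270,120,370,240),5)
E
```

```text
t: 10.2
tool_pos: [0.5646, 0.0915, 0.1796]
tool_rot: [-1.988, -2.431, -0.002]
contact_force: [1.6, 6.1, -4.8]
opening: 0.0347
(np.float64(-0.0314), np.float64(0.0005), np.float64(0.1046))
```

View pics/s8.png

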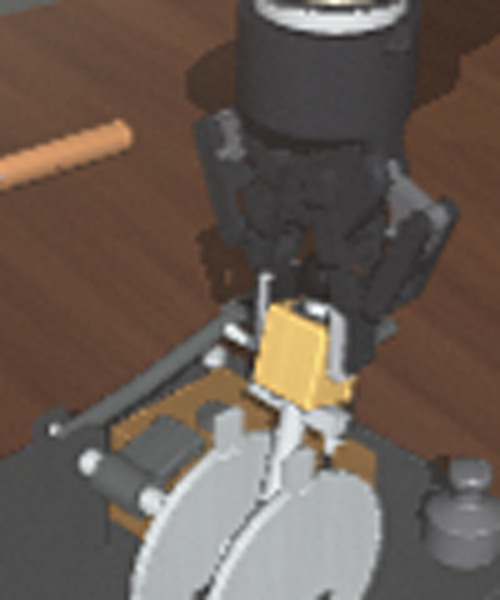

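```bash
python3 -m handwheel '{"offset":[[0.04,0.01,0.05],[0.12,0.025,0.075],[0.2,0.04,0.095],[0.28,0.055,0.105],[0.36,0.075,0.115],[0.44,0.09,0.125],[0.52,0.105,0.13],[0.6,0.12,0.135],[0.69,0.14,0.14],[0.77,0.155,0.14]],"roll":[0,0,0,0,0,0,0,0,0,0]}' 0 70
python3 - <<'E'
from h import *
o=ctrl.get_obs();print(rel(o["tool_pos"]))
s=ctrl.get_image("scene");save(s,"s9.png",(270,120,370,240),5)
E
```

```text
t: 11.25
tool_pos: [0.592, 0.0972, 0.1832]
tool_rot: [-1.983, -2.425, 0.012]
contact_force: [-6.7, 4.5, -5.0]
opening: 0.0345
(np.float64(-0.0034), np.float64(0.0007), np.float64(0.1082))
```

View pics/s9.png

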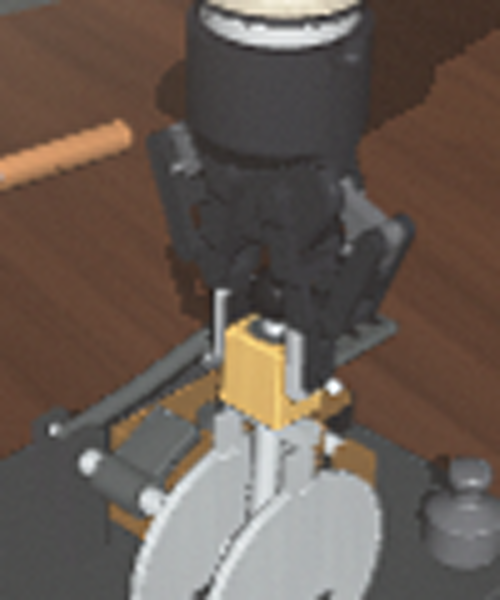

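```bash
python3 - <<'E'
from h import *
s=ctrl.get_image("scene");a=cv2.cvtColor(s["img"],cv2.COLOR_RGB2BGR)[150:220,300:350];f=8
a=cv2.resize(a,None,fx=f,fy=f,interpolation=2)
ph=-.02;rd=np.sin(ph)*xh+np.cos(ph)*zh;xr=np.cos(ph)*xh-np.sin(ph)*zh
Q=lambda r,x,y:tuple(int(v) for v in (proj(s,pv+rd*r+xr*x+yh*y)-[300,150]+.5)*f)
for lift,c in((.016,(0,0,255)),(.0,(255,0,0)),(.008,(0,255,0))):
    r=.096+lift
    for sy in(-.018,.018):
        cv2.line(a,Q(r-.02,.016,sy),Q(r+.02,.016,sy),c,1)
    cv2.line(a,Q(r-.02,.016,-.018),Q(r-.02,.016,.018),c,1)
cv2.imwrite("pics/s9b.png",a)
save(ctrl.get_image("wrist"),"w9.png")
E
```

```text
(no output)
```

View pics/s9b.png

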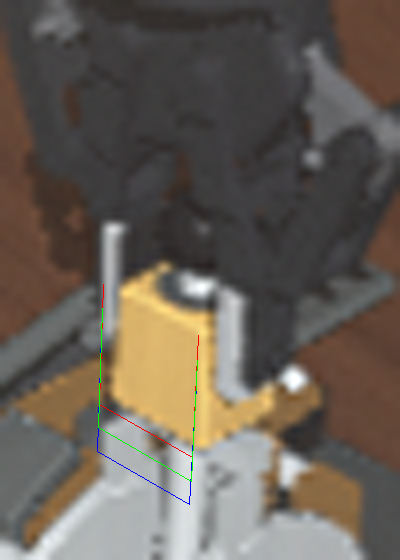

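View pics/w9.png

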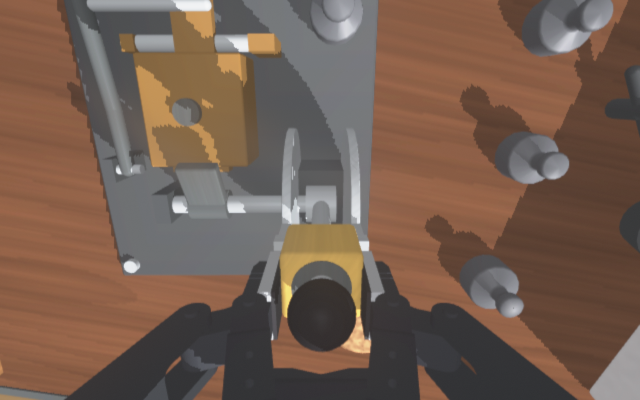

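```bash
python3 -m handwheel '{"offset":[[0.1,0.02,0.02],[0.2,0.04,0.02],[0.3,0.06,0.02],[0.4,0.08,0.01],[0.5,0.1,0],[0.6,0.12,-0.02],[0.7,0.14,-0.04],[0.8,0.16,-0.06],[0.9,0.18,-0.08],[0.97,0.19,-0.1]],"roll":[0,0,0,0,0,0,0,0,0,0]}' 0 70
python3 - <<'E'
from h import *
o=ctrl.get_obs();print(rel(o["tool_pos"]))
s=ctrl.get_image("scene");save(s,"s10.png",(270,120,370,240),5)
E
```

```text
t: 12.4
tool_pos: [0.6309, 0.105, 0.1795]
tool_rot: [-1.983, -2.425, 0.011]
contact_force: [-7.3, 4.3, -3.1]
opening: 0.0349
(np.float64(0.0362), np.float64(0.0007), np.float64(0.1045))
```

View pics/s10.png

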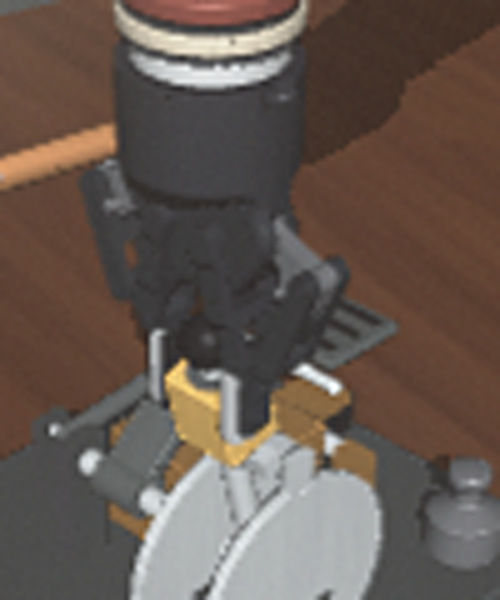

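```bash
python3 -m handwheel '{"offset":[[0.08,0.016,-0.03],[0.16,0.032,-0.06],[0.24,0.048,-0.09],[0.32,0.064,-0.12],[0.4,0.08,-0.16],[0.48,0.096,-0.2],[0.56,0.112,-0.24],[0.64,0.128,-0.27],[0.7,0.14,-0.29],[0.7,0.14,-0.29]],"roll":[0,0,0,0,0,0,0,0,0,0]}' 0 70
python3 - <<'E'
from h import *
o=ctrl.get_obs();print(rel(o["tool_pos"]))
s=ctrl.get_image("scene");save(s,"s11.png",(270,120,370,240),5)
E
```

```text
t: 13.45
tool_pos: [0.6594, 0.111, 0.1683]
tool_rot: [-1.984, -2.426, 0.009]
contact_force: [-6.1, 5.1, -1.9]
opening: 0.035
(np.float64(0.0654), np.float64(0.0009), np.float64(0.0933))
```

View pics/s11.png

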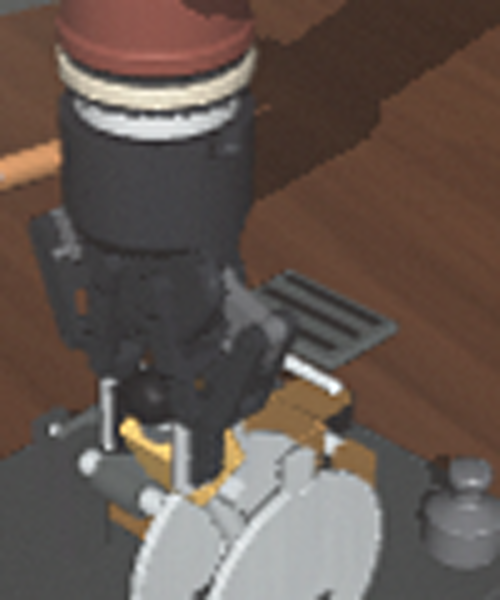

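```bash
python3 -m handwheel '{"offset":[[0,0,0],[0,0,0],[0,0,0],[0,0,0],[0,0,0],[0,0,0],[0,0,0],[0,0,0.5],[0,0,1.2],[0,0,1.8]],"roll":[0,0,0,0,0,0,0,0,0,0]}' 85
python3 - <<'E'
from h import *
o=ctrl.get_obs();print(rel(o["tool_pos"]))
s=ctrl.get_image("scene");save(s,"s12.png",(270,120,370,240),5);save(ctrl.get_image("wrist"),"w12.png")
E
```

```text
t: 14.5
tool_pos: [0.6623, 0.1103, 0.2438]
tool_rot: [1.989, 2.432, -0.0]
contact_force: [1.8, -0.5, -0.5]
opening: 0.085
(np.float64(0.0681), np.float64(-0.0004), np.float64(0.1688))
```

View pics/s12.png

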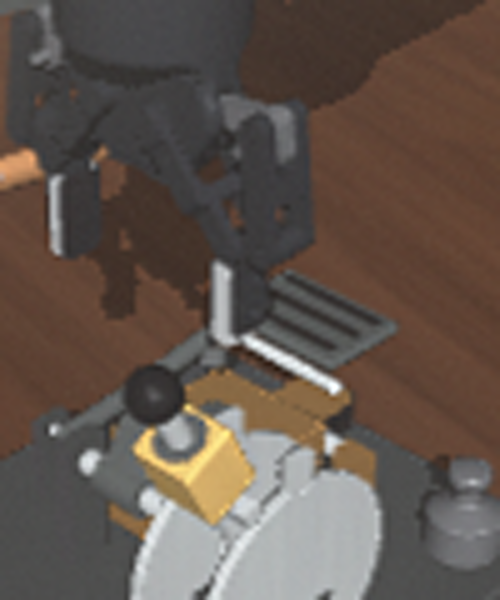

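View pics/w12.png

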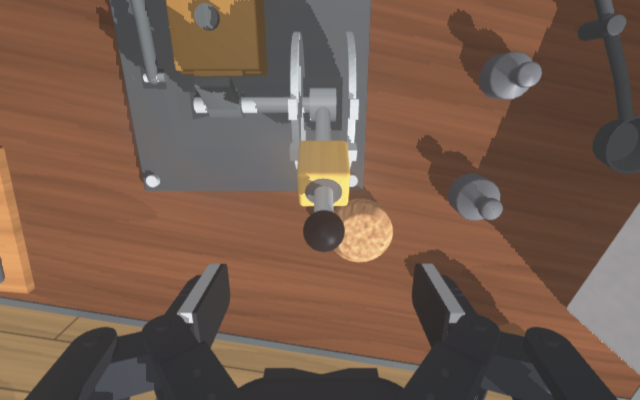

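```bash
python3 - <<'E'
from h import *
s=ctrl.get_image("scene");w=ctrl.get_image("wrist")
print(lean(s,(300.6,198.2)),lean(w,(324,230)), tri([s,w],[np.array([300.6,198.2]),np.array([324,230.])]))
for lift in(0,.01,.02):
  ph=.5;rd=np.sin(ph)*xh+np.cos(ph)*zh;xr=np.cos(ph)*xh-np.sin(ph)*zh;r=.116+lift
  print(lift,[((proj(s,pv+rd*r+xr*a+yh*b)-[270,120]+.5)*5).round() for a,b in((-.016,.018),(.016,.018),(.016,-.018))],[proj(w,pv+rd*r+xr*.016+yh*b).round() for b in(-.018,.018)])
E
```

```text
(np.float64(0.474), np.float64(0.6159062861820759)) (np.float64(0.45100000000000007), np.float64(1.184583395101944)) (array([0.66118519, 0.11084404, 0.20687062]), [array([0.1, 0. ]), array([-0.6,  0.5])])
0 [array([228., 430.]), array([181., 486.]), array([123., 450.])] [array([298., 212.]), array([347., 212.])]
0.01 [array([220., 418.]), array([173., 474.]), array([114., 439.])] [array([297., 223.]), array([348., 223.])]
0.02 [array([213., 405.]), array([165., 462.]), array([106., 427.])] [array([296., 235.]), array([349., 235.])]
```

```bash
python3 -m handwheel '{"offset":[[-0.3,-0.06,0.15],[-0.8,-0.16,0.15],[-1.4,-0.27,0.15],[-1.4,-0.27,0.15],[-1.4,-0.27,0.15],[-1.4,-0.27,-0.3],[-1.4,-0.27,-0.9],[-1.4,-0.27,-1.2],[-1.3,-0.25,-1.2],[-1.2,-0.23,-1.2]],"roll":[0,0,0,0,0,0,0,0,0,0]}' 0 40
python3 -m handwheel '{"offset":[[0.1,0.02,0],[0.2,0.04,0],[0.3,0.06,0],[0.4,0.08,0],[0.5,0.1,0],[0.6,0.12,0],[0.65,0.13,0],[0.7,0.14,0],[0.75,0.15,0],[0.8,0.16,0]],"roll":[0,0,0,0,0,0,0,0,0,0]}'
python3 - <<'E'
from h import *
o=ctrl.get_obs();print(rel(o["tool_pos"]))
s=ctrl.get_image("scene");save(s,"s13.png",(270,120,370,240),5);save(ctrl.get_image("wrist"),"w13.png")
E
```

```text
t: 15.7
tool_pos: [0.6148, 0.1012, 0.1944]
tool_rot: [-1.989, -2.431, 0.001]
contact_force: [0.6, -0.6, 0.6]
opening: -0.0004
t: 16.7
tool_pos: [0.6434, 0.1069, 0.1945]
tool_rot: [-1.985, -2.427, 0.011]
contact_force: [-15.4, -3.7, 6.0]
opening: 0.0001
(np.float64(0.0489), np.float64(0.0001), np.float64(0.1195))
```

View pics/s13.png

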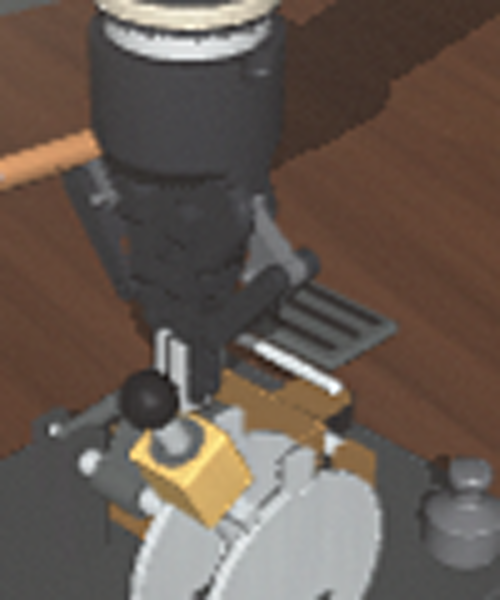

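```bash
python3 -m handwheel '{"offset":[[-0.6,-0.12,0],[-0.8,-0.16,0.8],[-1,-0.2,1.6],[-1.8,-0.9,1.6],[-2.6,-1.7,1.6],[-3.4,-2.5,1.6],[-4.2,-3.3,1.6],[-4.9,-4,1.6],[-5.15,-4.3,1.6],[-5.15,-4.3,1.6]],"roll":[0,0,0,0,0,0,0,0,0,0]}'
python3 - <<'E'
from h import *
o=ctrl.get_obs();print(o["tool_pos"])
s=ctrl.get_image("scene");save(s,"s14.png",(270,150,390,270),5)
a=cv2.imread("pics/s14.png")
for lift,c in((0,(0,0,255)),(.012,(0,255,0))):
  ph=.5;rd=np.sin(ph)*xh+np.cos(ph)*zh;xr=np.cos(ph)*xh-np.sin(ph)*zh
  q=[tuple(int(v) for v in (proj(s,pv+rd*(.096+lift+h)+xr*x+yh*y)-[270,150]+.5)*5) for h,x,y in((-.02,-.016,.018),(.02,-.016,.018),(.02,.016,.018),(-.02,.016,.018))]
  cv2.polylines(a,[np.array(q)],True,c,1)
cv2.imwrite("pics/s14b.png",a)
save(ctrl.get_image("top"),"t14.png",(250,140,380,270),4.5)
save(ctrl.get_image("wrist"),"w14.png")
E
```

```text
t: 17.8
tool_pos: [0.4396, -0.0658, 0.2593]
tool_rot: [1.992, 2.427, 0.001]
contact_force: [0.4, 0.6, 1.0]
opening: 0.0002
[ 0.43963319 -0.06575504  0.25934964]
```

View pics/s14b.png

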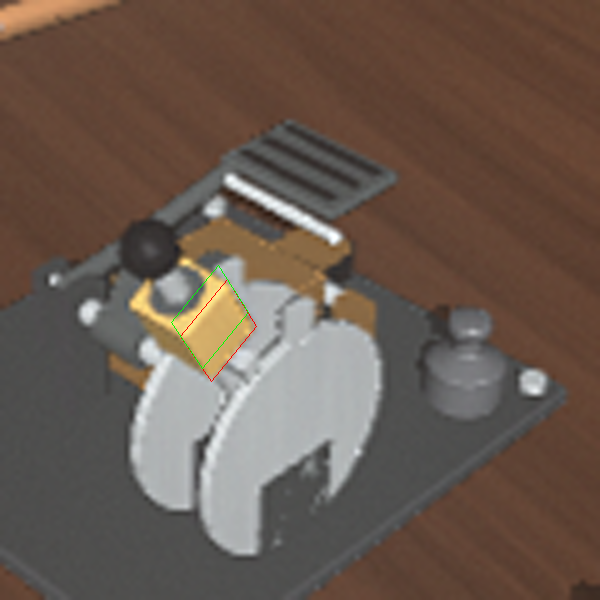

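View pics/t14.png

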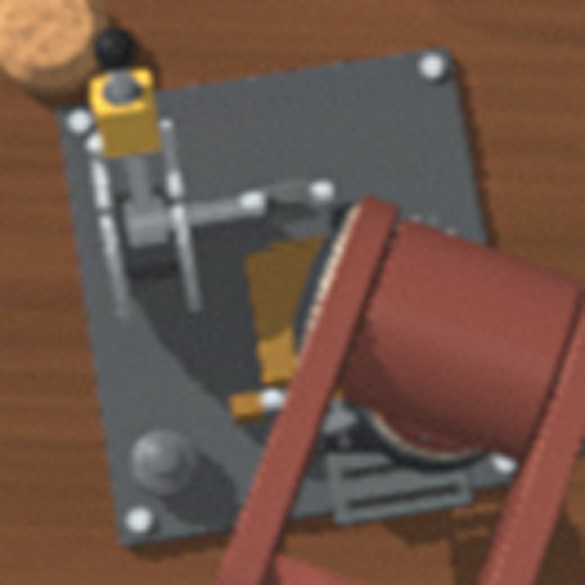

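View pics/w14.png

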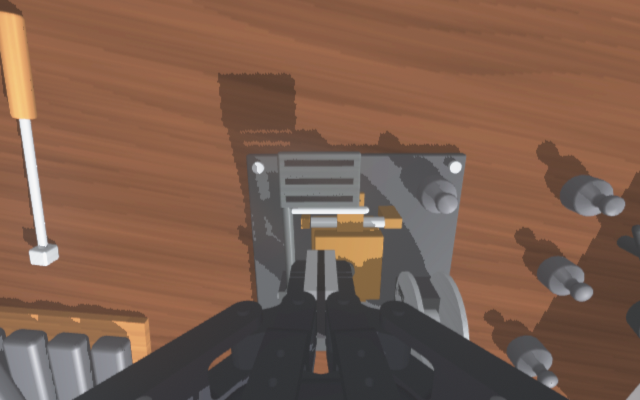

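```bash
python3 -m handwheel '{"offset":[[0.05,0,-0.8],[0.05,0,-1.7],[0.05,0,-2.6],[0.05,0,-3.4],[0.05,0,-4],[0.05,0,-4.2],[0.05,0,-4.4],[0.05,0,-4.6],[0.05,0,-4.75],[0.05,0,-4.9]],"roll":[0,0,0,0,0,0,0,0,0,0]}'
python3 -m handwheel '{"offset":[[0,0,-0.1],[0,0,-0.2],[0,0,-0.3],[0,0,-0.4],[0,0,-0.45],[0,0,-0.5],[0,0,-0.55],[0,0,-0.55],[0,0,-0.55],[0,0,-0.55]],"roll":[0,0,0,0,0,0,0,0,0,0]}'
python3 - <<'E'
from h import *
s=ctrl.get_image("scene");save(s,"s15.png",(270,130,390,270),4.2)
E
```

```text
t: 18.95
tool_pos: [0.4428, -0.0648, 0.0654]
tool_rot: [-1.988, -2.432, 0.002]
contact_force: [-10.9, 1.5, 17.0]
opening: -0.0003
t: 19.95
tool_pos: [0.4429, -0.065, 0.05]
tool_rot: [-1.984, -2.429, 0.006]
contact_force: [-35.9, 6.9, 60.7]
opening: -0.0002
```

View pics/s15.png

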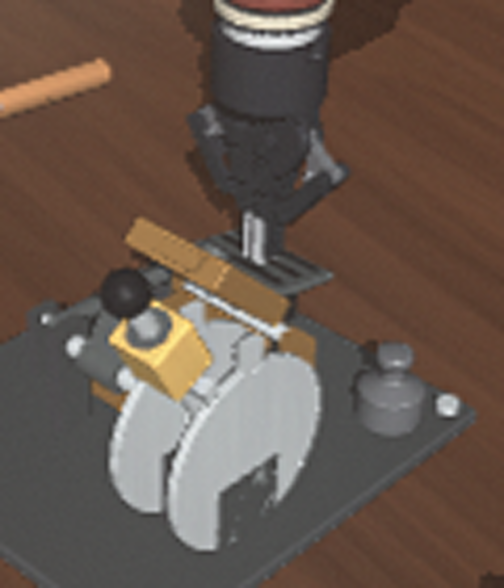

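```bash
python3 -m handwheel '{"offset":[[0,0,0.2],[0,0,0.5],[-0.02,0,0.9],[-0.1,0,1.7],[-0.3,0,2.6],[-0.4,0,3.5],[-0.4,0,4.4],[-0.4,-0.6,5],[-0.4,-1.6,5],[-0.4,-2.4,5]],"roll":[0,0,0,0,0,0,0,0,0,0]}'
python3 -m handwheel '{"offset":[[0,-1,0],[0,-2,0],[0,-2.5,0],[0,-2.5,0],[0,-2.5,0],[0,-2.5,0],[0,-2.5,0],[0,-2.5,0],[0,-2.5,0],[0,-2.5,0]],"roll":[0,0,0,0,0,0,0,0,0,0]}'
python3 - <<'E'
from h import *
s=ctrl.get_image("scene");save(s,"s16.png",(270,150,390,270),5);save(s,"s16f.png")
save(ctrl.get_image("top"),"t16.png",(150,120,390,275),3.3)
E
```

```text
t: 21.0
tool_pos: [0.4273, -0.1623, 0.2433]
tool_rot: [1.985, 2.428, 0.001]
contact_force: [0.0, 1.1, -0.3]
opening: -0.0001
t: 22.0
tool_pos: [0.4264, -0.2602, 0.241]
tool_rot: [1.988, 2.432, 0.0]
contact_force: [-0.5, 0.3, -0.6]
opening: -0.0
```

View pics/s16.png

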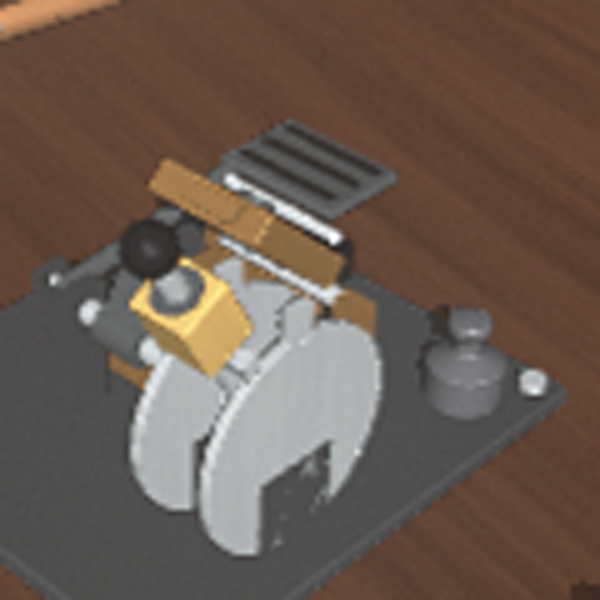

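View pics/t16.png

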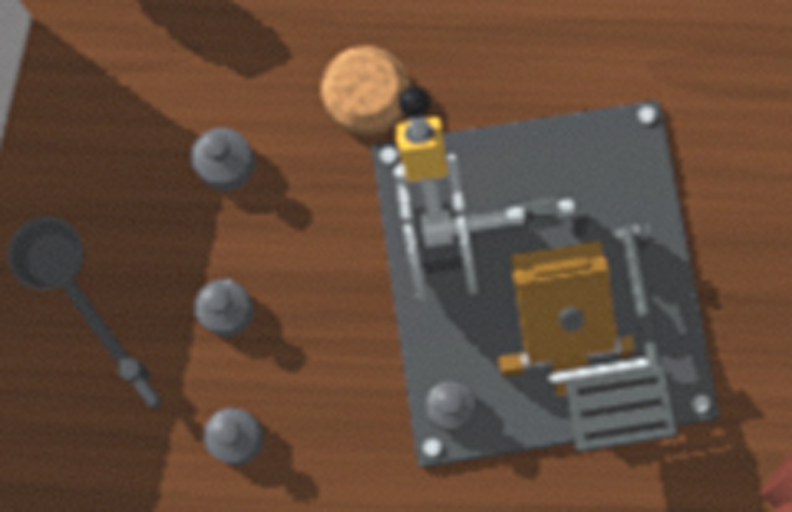

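View pics/s16f.png

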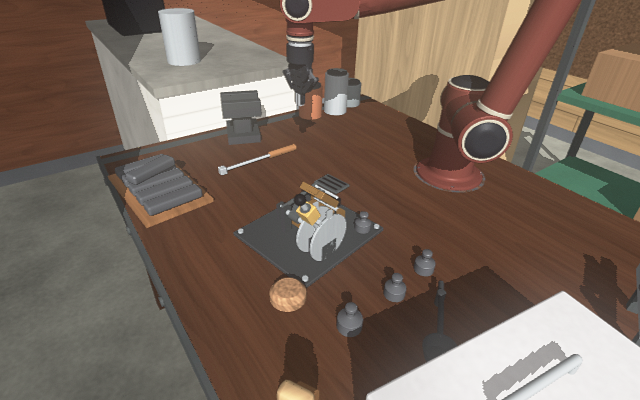

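```bash
python3 - <<'E'
from h import *
s=ctrl.get_image("scene");t=ctrl.get_image("top");w=ctrl.get_image("wrist");save(w,"w16.png");save(t,"t17.png",(300,180,350,240),9);save(s,"s17.png",(295,170,350,225),9)
for a,b in(((332.4,193.6),(303,182)),((305.2,197.6),(339,202.4))): print(tri([t,s],[np.array(a),np.array(b)]))
E
```

```text
(array([ 0.56603697, -0.04121598,  0.1363907 ]), [array([-1.4,  1.6]), array([-3.1, -0.7])])
(array([0.54361414, 0.04477391, 0.12128807]), [array([-6.1,  5.6]), array([-12.6,  -3. ])])
```

View pics/t17.png

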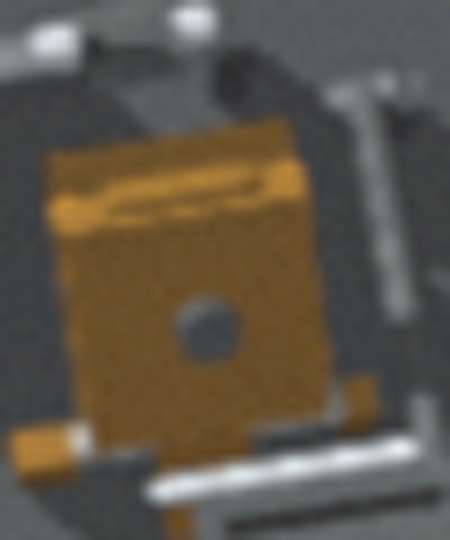

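View pics/s17.png

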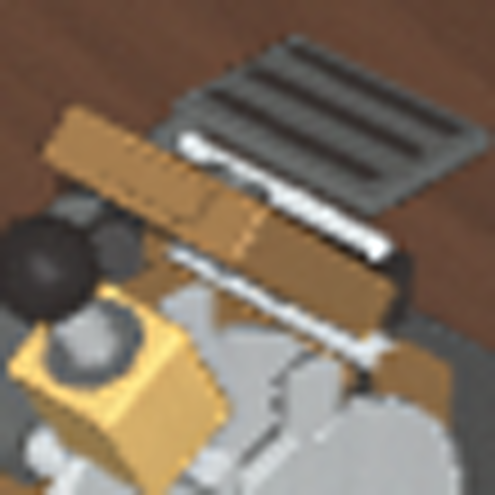

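```bash
python3 - <<'E'
from h import *
s=ctrl.get_image("scene");t=ctrl.get_image("top")
T=lambda u,v:np.array([(u+.5)/9-.5+300,(v+.5)/9-.5+180]);S=lambda u,v:np.array([(u+.5)/9-.5+295,(v+.5)/9-.5+170])
for n,a,b in(("lip-",(305,195),(72,105)),("lip+",(57,230),(268,205)),("hinge+",(80,455),(395,285))):
    X,r=tri([t,s],[T(*a),S(*b)]);print(n,X,r,rel(X))
# pad corner & knob
print("ped NL",tri([t,s],[T(-1e9,0),S(0,0)])[0] if 0 else "")
E
```

```text
lip- [ 0.55197268 -0.04912049  0.12734146] [array([ 0.1, -0.2]), array([0.3, 0.1])] (np.float64(-0.0716), np.float64(-0.1348), np.float64(0.0523))
lip+ [0.53708526 0.02591374 0.12934404] [array([-0.1,  0.1]), array([-0.1, -0. ])] (np.float64(-0.0714), np.float64(-0.0583), np.float64(0.0543))
hinge+ [0.47860716 0.01563612 0.07339743] [array([ 0.4, -0.3]), array([0.7, 0.1])] (np.float64(-0.1307), np.float64(-0.0568), np.float64(-0.0016))
ped NL
```

```bash
python3 - <<'E'
from h import *
s=ctrl.get_image("scene");t=ctrl.get_image("top")
sk=np.array([149.5/5-.4+270,248/5-.4+150]);tk=np.array([413/3.3+150-.35,100/3.3+120-.35])
print(lean(s,sk),lean(t,tk));X,r=tri([t,s],[tk,sk]);print(X,r,rel(X))
E
```

```text
(np.float64(0.4950000000000001), np.float64(0.4377616480567758)) (np.float64(0.4950000000000001), np.float64(0.23676290393683383))
[0.66522965 0.11201044 0.20668073] [array([-0.,  0.]), array([-0.1, -0. ])] (np.float64(0.0713), np.float64(0.0007), np.float64(0.1317))
```

```bash
python3 - <<'E'
from station import ctrl
o=ctrl.get_obs();print(o["t"],o["contact_force"]);print(ctrl.finish_job())
E
```

```text
22.45 [-0.69322939  0.33623838 -0.60671356]
the job is handed in; nothing more can be done
None
```

The mould is open, and I handed the job in at 22.5 s of the 48 s allowed. The arm was clear of everything at hand-in.

**What I did**
- **Lean:** The moves cannot tilt the gripper. I nudged the lever with the collar down to about 0.24 rad, short of the teeth, so the upright gripper stayed within about 0.29 rad of the rod through the gate.
- **Gate:** I pinched the collar and lifted it about 16 mm. I carried the lever past the teeth and on to near the open stop, let the collar go, and pushed the knob until it stopped dead at 15 N.
- **Pedal:** I pressed the pad down to 50 mm above the bench, where it stopped at about 60 N, then let it come back up.

**Last checks**
- **Lever:** It leans 0.495 rad to the open side, measured in two views. The stop is at 0.5.
- **Collar:** It lines up with the drawn "down" position in the scene view.
- **Lid:** The lip is 128 mm above the bench, against 70 mm when shut. That is about 0.65 rad, and it looked the same after the pedal was released.
- **Pedal:** The pad is back up.
- **Bystanders:** None looked moved in the pictures, but I did not measure them.

**Disagreements**
- At the start the lever measured 0.46 rad of lean, not the stated 0.5. Its knob measured 3 mm higher than the stated sizes give.
- After I released the collar, the lever read only 0.45–0.47 rad. That is why I added the extra push on the knob.

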